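# Unload the vice into the holding fixture

### The job

Slide the vice's front jaw open, take the finished aluminium block out of the vice (its foot reaches under the jaw plates, so bring it to the middle of the mouth before lifting) and lower it gently, upright, right down into the pocket of the holding fixture. Then, with the block released, swing the fixture's lever fully over the block to lock it in. Leave the loose wooden stick, wedge and tape roll where they lie.

Things in the scene. Friction and masses are not known exactly. Their poses are not given: they have to be found in the camera images.
- bench_vice: Blue cast bench vice, 200x165x120 mm, bolted down. Origin at the table under its body; its -x points to its front (screw, tommy bar), y along the jaws. Fixed jaw's face: plane x = -20 mm; moving front jaw's face: x = -20 mm minus the joint value. Jaws span y = -41 to +65 mm, tops z = 119 mm; jaw plates (z 90 to 120 mm) overhang the space below by 6 to 7 mm each.
- vice_mouth (a point): On the fixed jaw's face plane, midway along the jaws (y = 12 mm), at the height of the flat guide bar's top (60 mm above the table). The bar, 50 mm wide along y, bridges the mouth and moves with the front jaw; a block standing on it rides along with the jaw.
- bench_vice_jaw (a joint): Opening between the jaw faces in m: 0 shut, 0.07 fully open (front jaw slid along the vice's -x). Starts about 0.04, with the block in it. About 6 N of friction; stays where it is left; the tommy bar does not need turning.
- jaw_grip (a point): Point on the top of the moving front jaw, at the middle of its thickness, on the end that the block leaves free (20 mm to the vice's -y of its origin). Moves with the jaw. The jaw is 38 mm thick here (along the vice's x) over the top 30 mm and can be pinched from above, one finger in the mouth beside the block.
- pedestal_block: Milled aluminium block, 75 mm high, 0.3 kg: foot 46 (x) x 36 (y) x 24 (z) mm, above it a body 38 (x) x 36 (y) mm. Origin at the centre of its underside, z up. Starts between the jaws on the guide bar, axes along the vice's, toward the vice's +y end, top 15 mm above the jaws. Its foot reaches 4 mm under both jaw plates: lift it only clear of both. Grip its 36 mm width (y) from above.
- fixture: Steel holding fixture fixed to the table: base plate 150x110x12 mm, pocket at its origin. Origin at the table under the pocket's centre; the lever's post stands at x = -55 mm, y = 0.
- pocket_floor (a point): Centre of the pocket's floor, 12 mm above the table. The pocket measures 50 (fixture x) x 40 (fixture y) mm inside, walls 8 mm thick and 15 mm high; the block's foot goes in with its x along the fixture's x (either way round).
- hold_lever (a joint): Angle of the hold-down lever about its upright pivot, rad: 0 shut (arm along the fixture's +x over the pocket, at the end of its travel), grows counter-clockwise seen from above as it opens, to 2.0. Starts open at 1.35 to 1.75 (arm toward the fixture's +y). Stays where it is left. Its arm is 22 mm wide, 110 mm long, 97 to 105 mm above the table; its foot passes 2 mm over a fully seated block.
- lever_pivot (a point): On the lever's pivot axis, 97 mm above the table.
- lever_knob (a point): In the upright black knob at the lever's free end, 106 mm from the pivot axis; knob 18 mm in diameter and 40 mm tall, top at 145 mm above the table; the point is 131 mm above the table. Pinch or push it from above.
- dowel_stock: Loose square wooden stick, 16x120x16 mm, lying near the middle of the table, pointing away from the robot; bystander. Origin under its centre.
- wedge: Loose wooden wedge, 36x90x18 mm, near the robot; bystander. Origin under its centre.
- masking_tape: Loose roll of masking tape, 100 mm diameter, 36 mm high, lying flat behind the work; bystander. Origin under its centre.
Mind the look-alikes: they are no part of the job. Of the things like the pedestal_block, leave any that is red; of the rest the larger one is meant.

How it is judged:
On the way, in this order (a step that is already met when the one before it is completed fails the run):
1. The vice jaw is open wide enough to free the block's foot, the block still standing in the vice (value of joint bench_vice_jaw above 0.046 m and z of pedestal_block in the frame of bench_vice below 0.075 m and horizontal distance between pedestal_block and bench_vice below 0.15 m), for 0.1 s.
2. The block is let go, upright and down in the fixture's pocket, with the lever still open (horizontal distance between pedestal_block and pocket_floor below 0.005 m and z of pedestal_block in the frame of pocket_floor below 0.003 m and angle between pedestal_block's own z axis and vertical below 0.06 rad and angle between the x axis of pedestal_block and the x axis of fixture, either way round below 0.15 rad and value of joint hold_lever above 0.8 rad and contact force between the fingers and pedestal_block below 0.5 N), for 0.2 s.
At the end, for the whole second after the job is handed in: The block stands upright at rest in the pocket, within 5 mm of its centre and 3 mm of its floor, within 0.15 rad of square, and the lever is shut over it (within 0.1 rad of the end of its travel) (horizontal distance between pedestal_block and pocket_floor below 0.005 m and z of pedestal_block in the frame of pocket_floor below 0.003 m and angle between pedestal_block's own z axis and vertical below 0.06 rad and angle between the x axis of pedestal_block and the x axis of fixture, either way round below 0.15 rad and value of joint hold_lever below 0.1 rad and linear speed of pedestal_block below 0.02 m/s); the robot touches nothing.
It fails at once if The block is dropped or banged on the fixture (over 60 N) (contact force between pedestal_block and fixture above 60 N).
It fails at once if The wooden stick is moved by more than 40 mm (distance of dowel_stock from where it was at the start of the episode above 0.04 m).
It fails at once if The wooden wedge is moved by more than 40 mm (distance of wedge from where it was at the start of the episode above 0.04 m).
It fails at once if The roll of masking tape is moved by more than 40 mm (distance of masking_tape from where it was at the start of the episode above 0.04 m).
It also fails if it takes over 72 s, if anything falls off the work surface, if the arm or the gripper's body presses on something with over 40 N, if the wrist force passes 120 N, or if a joint passes its speed limit or range.

### The arm

A 6-joint arm with a two-finger parallel gripper is mounted at the origin on a cart in front of the work surface, level with it; the furniture and walls round the work are solid. World frame = base frame: x ahead of the robot, y to its left, z up, the work surface at z = 0. Lengths are in m, angles in rad, forces in N, time in s.
With the tool pointing down it reaches from about 0.35 to 1 m from the base axis. Payload 7.1 kg.
Tool frame: the origin (TCP) lies where the fingers leave the gripper's body, on its centre line; the fingertips stand 73 mm ahead of it and the grasp point (between the pads) lies 54 mm ahead of it; z points along the fingers, y is the line along which they close (so a half turn about z gives the same grasp; the last joint's range is limited). The gripper opens to 85 mm and grips with 20 to 120 N. Pads are 22 mm wide; open, the fingers measure 114 mm over their backs; the gripper's body (76 mm by 85 mm) begins 54 mm behind the grasp point. The pads swing forward as they close: fully open they stand 13 mm farther back than shut.
Start: joints at [-1.213, 0.423, 1.63, -0, 1.089, -0.019], TCP at [0.23, -0.581, 0.304] pointing down, gripper open.
Joint ranges: [-3, 3], [-0.9, 2.11], [0.09, 2.58], [-1.31, 4.45], [0.11, 2.69], [-2.54, 2.54]. Speed limits (rad/s): [2.39, 2.39, 3.01, 3.14, 3.14, 3.14].

### API

Orientations are given as [roll, pitch, yaw] about the fixed x, y, z axes, in that order (R = Rz(yaw) Ry(pitch) Rx(roll)).
In Python, from station import robot, viewer gives the robot as it stands. The module is installed in compiled form; this text tells all that it offers.
- The arm moves only by the tool apply_moves, never from a script. Its argument "targets" is one flat list of numbers, 5 for each row, row after row: the opening, from -1 (shut) to 1 (fully open), then the shift along the tool's x, y, z in cm, then the turn about the tool's z in degrees. A call has 1 to 12 rows; each row is the pose to reach, as a shift and turn from the pose commanded when the call began, along the tool's axes at that moment; what a row does not reach only later rows make up. A row lasts 1/8 s, in which the tool goes at most 62.5 mm and 10.7 degrees, less where a joint would pass 70% of its speed; a pose out of reach is approached as far as the arm can. A call with a gripper value outside its range is refused whole. The fingers move at their own pace and stop on an object; "grip_force" is the grip in N (left out, the last holds). Time passes only in rows, so rows that repeat a pose let the fingers close. It gives the time, the measured TCP pose, the force, the opening and the grip force at its end, in the units of the state.
- robot.sense(): the state, without advancing time (a new reading comes with each control period).
- viewer.capture(name): name is "scene" or "top" or "wrist"; returns a dict with "frame" (400x640x3 uint8, red, green, blue), "mtx" (3x3 intrinsics, pixels), "dist" ([k1, k2, p1, p2, k3] as OpenCV has them; the pictures are not rectified), "rvec" (rotation vector, rad) and "tvec" (3), from world to camera coordinates, as OpenCV has them; the wrist camera has in their place "hand_eye" (4x4, takes a point from camera to tool coordinates, whose origin is the TCP and whose axes are the flange's). Camera axes: x right, y down, z forward; pixel columns grow to the right and rows downward; lengths in m; the calibration is good to about 2 mm. A picture is of the moment at which its call begins: read the wrist's pose just before it. There is no depth.
- robot.job_done(): hands the job in; it is judged then, once.
The state is a dict: "clock": time; "q": joint angles; "qvel": joint speeds; "joint_efforts": joint torques, N m; "ee_pos": TCP position; "ee_rot": TCP orientation; "force": force on the tool from outside, world axes, zero at the start; "ft_torque": the same for the moment, N m; "finger_gap": opening from 0.0 (shut) to 1.0 (fully open); "gripper_force": force on a finger pad.
Only numpy, scipy, OpenCV 4.12 (cv2) and the standard library are available. Lean on these libraries where they do the work, as an engineer would, in place of code of your own. Each camera call takes 0.05 s, during which the arm holds its last target. There are 200 camera calls.

## Working session

There is one attempt and no reset: what is moved stays moved. The work goes in short steps, Python scripts to look and compute and a tool call to move; the robot and the scene stay as the last step left them, time stands still between calls to the robot, and variables do not carry over. Pictures are saved under pics/ and viewed, at most 10 in all, crops included, and the job is handed in when it is done.

Besides the shell and the picture viewer there is one more tool, called by a JSON object that holds its "method" and its "body", one argument or row to a line. apply_moves: Moves the arm, as the interface text tells. Its arguments: {"type":"object","properties":{"targets":{"type":"array","items":{"type":"number"}},"grip_force":{"type":"number"}},"required":["targets"]}

```bash
mkdir -p pics; cat > h.py <<'E'
import numpy as np, cv2, pickle
from station import robot, viewer
from scipy.spatial.transform import Rotation as R
def cap(name,tag):
    s=robot.sense(); c=viewer.capture(name); c['s']=s
    cv2.imwrite(f'pics/{tag}.png',c['frame'][:,:,::-1]); pickle.dump(c,open(f'{tag}.pkl','wb')); return c
def load(tag): return pickle.load(open(f'{tag}.pkl','rb'))
def w2c(c):
    if 'rvec' in c and c['rvec'] is not None:
        return cv2.Rodrigues(np.array(c['rvec'],float))[0], np.array(c['tvec'],float).ravel()
    T=np.eye(4);T[:3,:3]=R.from_euler('xyz',c['s']['ee_rot']).as_matrix();T[:3,3]=c['s']['ee_pos']
    M=np.linalg.inv(T@np.array(c['hand_eye']));return M[:3,:3],M[:3,3]
def ray(c,uv):
    Rm,t=w2c(c);p=cv2.undistortPoints(np.array([[uv]],float),np.array(c['mtx']),np.array(c['dist']))[0,0]
    d=Rm.T@np.array([p[0],p[1],1.]);return -Rm.T@t,d/np.linalg.norm(d)
def atz(c,uv,z):
    o,d=ray(c,uv);return o+d*(z-o[2])/d[2]
def tri(obs):
    A=np.zeros((3,3));b=np.zeros(3);L=[ray(c,uv) for c,uv in obs]
    for o,d in L:
        P=np.eye(3)-np.outer(d,d);A+=P;b+=P@o
    x=np.linalg.solve(A,b);return x,[round(float(np.linalg.norm(np.cross(x-o,d)))*1000,1) for o,d in L]
def proj(c,X):
    Rm,t=w2c(c);return cv2.projectPoints(np.array(X,float).reshape(-1,3),cv2.Rodrigues(Rm)[0],t,np.array(c['mtx']),np.array(c['dist']))[0][:,0]
E
python3 - <<'E'
from h import *
a=cap('scene','scene0');b=cap('top','top0')
for c in(a,b): Rm,t=w2c(c);print(-Rm.T@t,c['mtx'][0][0])
print(robot.sense())
E
```

```text
[0.21752297 0.64967747 0.88103265] 386.25818725542825
[0.45371551 0.0329212  1.42702543] 483.22730670844464
{'clock': 0.1, 'q': array([-1.21301846e+00,  4.23802008e-01,  1.63062184e+00, -5.26588092e-06,
        1.08859507e+00, -1.89913063e-02]), 'qvel': array([ 0.00125315, -0.00034495, -0.00096137,  0.00078155, -0.00045072,
       -0.00021325]), 'joint_efforts': array([ 1.18385597e-04, -5.58423579e+01, -2.82443225e+01,  2.37998869e-06,
        2.97832659e-03, -3.03577067e-06]), 'ee_pos': array([ 0.22983759, -0.58077781,  0.30319663]), 'ee_rot': array([-3.14016656e+00, -2.24239211e-05,  3.76771606e-01]), 'force': array([ 0.6068801 , -0.60820143,  0.1049978 ]), 'ft_torque': array([-0.01639251, -0.01765522, -0.02102657]), 'gripper_force': 0.0, 'finger_gap': 0.996940101025661}
```

View pics/scene0.png

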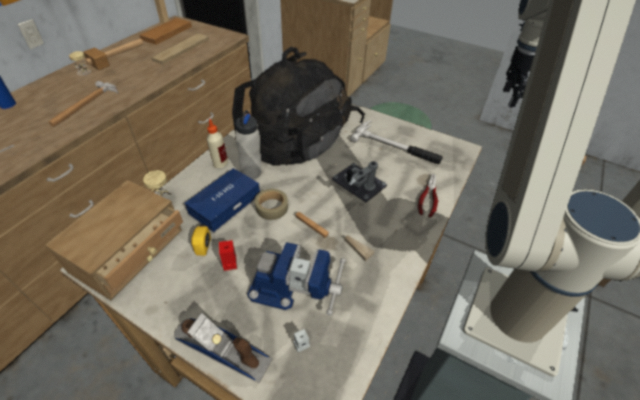

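View pics/top0.png

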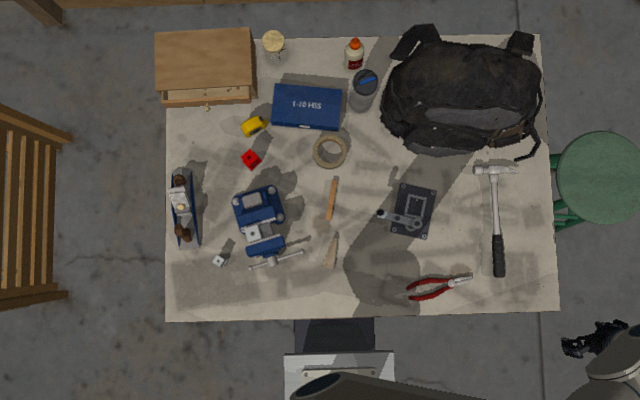

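The scene view shows the vice at about (295,272) with a block in its mouth at (300,268), and the fixture at (362,182). In the top view these are at (260,222), (253,232) and (410,212).

Candidates for the block in the top view:
- aluminium block in the vice at (253,232)
- small aluminium block at (220,260)
- red block at (251,159)

I choose the one in the vice, as it is not red and is the larger of the other two. I'll check that in a crop.

```bash
python3 - <<'E'
from h import *
b=load('top0');f=b['frame'][:,:,::-1]
A=cv2.resize(f[140:280,205:325],None,fx=3.3,fy=3.3,interpolation=3);B=cv2.resize(f[140:280,360:480],None,fx=3.3,fy=3.3,interpolation=3)
cv2.imwrite('pics/crop0.png',np.hstack([A,B]))
for n,p,z in[('blk',(253,232),.135),('vice',(260,222),.1),('pocket',(410,212),.03),('knob',(380,213),.14)]:print(n,atz(b,p,z))
E
```

```text
blk [0.49945399 0.22208769 0.135     ]
vice [0.52757869 0.20762895 0.1       ]
pocket [ 0.54837805 -0.21849186  0.03      ]
knob [ 0.54049335 -0.11823144  0.14      ]
```

View pics/crop0.png

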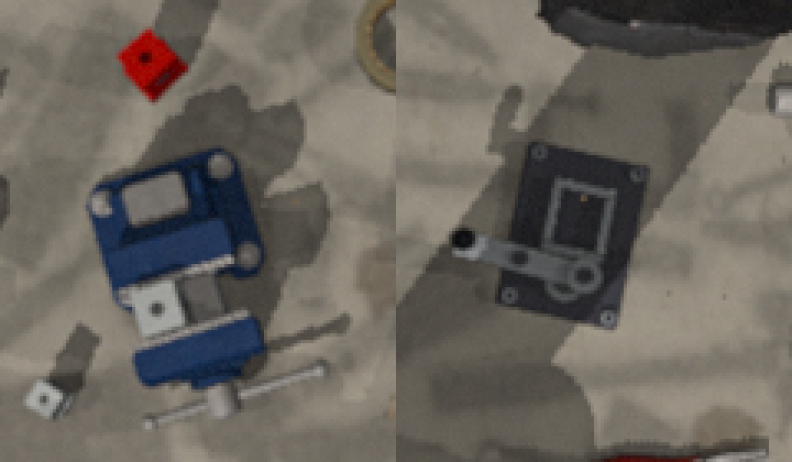

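The crop shows the vice block, plain aluminium and clearly bigger than the loose one at crop (48,400). The red one is at (150,60). On the fixture, the lever pivot is at crop (583,273), the knob at (462,239) and the pocket at (583,215).

I'll go over the fixture first.

```bash
cat >> h.py <<'E'
def go(x,y,z,yawdeg):
    "shift (cm, tool axes) and turn (deg) from present pose"
    s=robot.sense();T=R.from_euler('xyz',s['ee_rot']);d=T.inv().apply(np.array([x,y,z])-s['ee_pos'])*100
    yaw=np.degrees(s['ee_rot'][2]);t=-(yawdeg-yaw);t=(t+180)%360-180
    print('shift cm',d.round(2),'turn',round(t,1),'q',s['q'].round(2),'clk',s['clock'])
E
python3 - <<'E'
from h import *
c=cap('wrist','w_t');print(np.array(c['hand_eye']).round(3),c['mtx'][0][0])
go(.46,-.20,.36,80);go(.45,.17,.36,105)
E
```

```text
[[-0.001 -0.953 -0.305  0.077]
 [ 1.    -0.001 -0.001  0.001]
 [ 0.    -0.305  0.953 -0.069]
 [ 0.     0.     0.     1.   ]] 348.7187779926903
shift cm [ 35.41 -26.95  -5.64] turn -58.4 q [-1.21  0.42  1.63  0.    1.09 -0.02] clk 0.15
shift cm [ 48.1  -61.72  -5.59] turn -83.4 q [-1.21  0.42  1.63  0.    1.09 -0.02] clk 0.15
```

{"method": "apply_moves", "body": {
  "targets": [1, 5, -3.5, -5, -10, 1, 10, -7, -5, -20, 1, 15, -10, -5, -30, 1, 20, -13.5, -5, -40, 1, 25, -17, -5, -50, 1, 30, -20, -5, -58, 1, 35, -23.5, -5, -58, 1, 39.5, -26.4, -5, -58, 1, 39.5, -26.4, -5, -58, 1, 39.5, -26.4, -5, -58]
}}

```text
clock: 1.4
ee_pos: [0.4999, -0.1903, 0.3537]
ee_rot: [-3.141, 0.0, 1.39]
force: [0.0, -0.3, -0.2]
finger_gap: 0.999
gripper_force: 0.0
```

```bash
python3 - <<'E'
from h import *
c=cap('wrist','wf1');print(c['s']['ee_pos'],c['s']['ee_rot'])
go(.45,.17,.36,105); go(.47,-.05,.36,80)
E
```

```text
[ 0.49985067 -0.1903095   0.35366106] [-3.14081364e+00  2.40131377e-04  1.38991866e+00]
shift cm [ 34.59 -11.41  -0.63] turn -25.4 q [-0.39  0.23  1.78 -0.    1.13 -0.2 ] clk 1.45
shift cm [13.32 -5.46 -0.63] turn -0.4 q [-0.39  0.23  1.78 -0.    1.13 -0.2 ] clk 1.45
```

View pics/wf1.png

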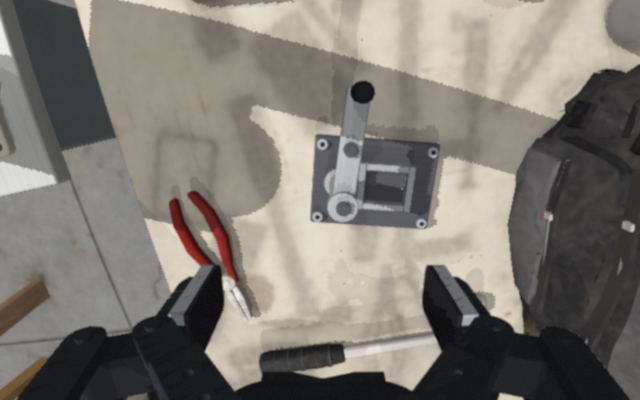

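The wrist view shows the base plate corners at about (316,134), (440,142), (432,229) and (310,221). The pivot is at (342,207), the knob at (363,92) and the pocket at (386,187). I'll take a second, closer view.

{"method": "apply_moves", "body": {
  "targets": [1, 0.5, 3.5, 4, 0, 1, 0.8, 7, 8, 0, 1, 0.8, 7, 8, 0, 1, 0.8, 7, 8, 0]
}}

```text
clock: 1.95
ee_pos: [0.5696, -0.1962, 0.2741]
ee_rot: [-3.141, 0.0, 1.387]
force: [-0.2, 0.8, -0.1]
finger_gap: 1.001
gripper_force: 0.0
```

```bash
python3 - <<'E'
from h import *
c=cap('wrist','wf2');print(c['s']['ee_pos'],c['s']['ee_rot'])
p=proj(c,[[.548,-.2185,.02]])[0];print(p)
a=load('wf1')
A=cv2.resize(a['frame'][75:240,295:455],None,fx=2.4,fy=2.4,interpolation=3)
u,v=int(p[0]),int(p[1]);y0=max(v-130,0);x0=max(u-110,0);B=c['frame'][y0:y0+220,x0:x0+215];print(x0,y0)
B=cv2.resize(B,None,fx=1.9,fy=1.9,interpolation=3)
h=max(A.shape[0],B.shape[0]);pad=lambda m:np.pad(m,((0,h-m.shape[0]),(0,0),(0,0)))
cv2.imwrite('pics/c2.png',np.hstack([pad(A),pad(B)])[:,:,::-1]);print(A.shape,B.shape)
E
```

```text
[ 0.56960589 -0.19617981  0.27414071] [-3.14087844e+00  2.99314970e-05  1.38746436e+00]
[305.6034037  201.12499329]
195 71
(396, 384, 3) (418, 408, 3)
```

View pics/c2.png

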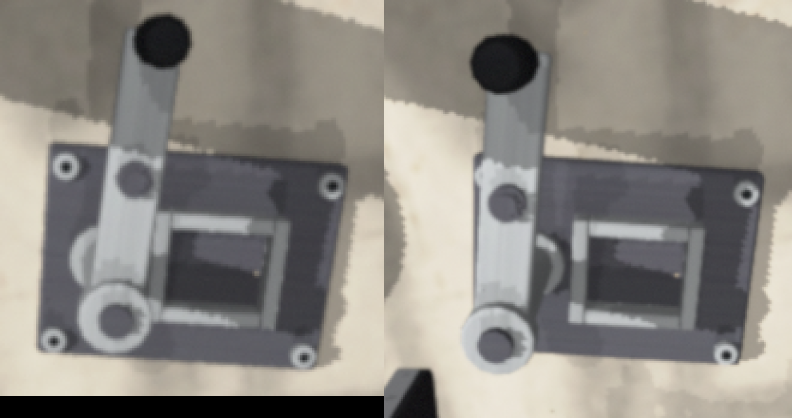

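Both crops show the bolts, wall rims, pivot cap and knob clearly. I'll triangulate them.

```bash
cat >fx.py <<'E'
from h import *
from scipy.optimize import least_squares
a=load('wf1');c=load('wf2')
fa=lambda u,v:((u+.5)/2.4-.5+295,(v+.5)/2.4-.5+75)
fc=lambda u,v:((u-384+.5)/1.9-.5+195,(v+.5)/1.9-.5+71)
P={'boltRT':((332,186),(746,194)),'boltRB':((303,357),(726,355)),'bcTR':((348,165),(763,172)),'bcBR':((318,367),(741,363)),'oTL':((158,212),(574,219)),'oTR':((290,220),(704,229)),'oBR':((273,330),(698,330)),'pivot':((119,320),(495,345)),'knob':((162,41),(504,64)),'midbolt':((135,179),(507,203))}
for k,(p,q) in P.items(): print(k,*[np.array(v).round(4) for v in tri([(a,fa(*p)),(c,fc(*q))])])
# image up = fixture -? : image right = +x world ; image up=+y
W={'oTL':(-33,28),'oTR':(33,28),'oBR':(33,-28),'oBL':(-33,-28)}
qB={'oTL':(574,219),'oTR':(704,229),'oBR':(698,330),'oBL':(569,323)}
qA={'oTL':(158,212),'oTR':(290,220),'oBR':(273,330)}
def res(p,full=True):
    x,y,th,z=p;out=[]
    for cc,f,Q in((a,fa,qA),(c,fc,qB)):
        for k,uv in Q.items():
            X=np.array(W[k])/1000;Xw=[x+np.cos(th)*X[0]-np.sin(th)*X[1],y+np.sin(th)*X[0]+np.cos(th)*X[1],z]
            out+=list(proj(cc,[Xw])[0]-f(*uv))
    return np.array(out)
s=least_squares(res,[.55,-.22,-.15,.027],loss='soft_l1',x_scale=[.01,.01,.1,.01]);print('fixture',s.x,np.degrees(s.x[2]),'res px',res(s.x).round(1))
E
python3 fx.py
```

```text
boltRT [ 0.6283 -0.2051  0.0181] [0.1 0.1]
boltRB [ 0.6061 -0.2933  0.0156] [0.3 0.3]
bcTR [ 0.6397 -0.1978  0.0091] [0.2 0.2]
bcBR [ 0.6139 -0.3014  0.0131] [0. 0.]
oTL [ 0.5416 -0.2007  0.0257] [0.4 0.4]
oTR [ 0.604  -0.2163  0.0272] [0.3 0.3]
oBR [ 0.5932 -0.278   0.01  ] [0.5 0.5]
pivot [ 0.5141 -0.2203  0.1171] [0.1 0.1]
knob [ 0.5444 -0.1209  0.1314] [0.1 0.1]
midbolt [ 0.5293 -0.1695  0.1068] [0.1 0.1]
fixture [ 0.5661085  -0.23660589 -0.24954654  0.02340834] -14.297963484242407 res px [-0.7 -0.1  0.2  0.5  0.6 -0.3 -0.1  0.5  0.6 -0.3 -1.9  0.1  0.3 -0.2]
```

The fixture measures consistently:
- Centre about (0.567,-0.235), yaw -14°.
- Lever about 1.52 rad, with pivot to knob 104 mm.

Next is the vice.

```bash
python3 - <<'E'
from h import *
go(.46,.20,.31,105)
E
```

```text
shift cm [ 36.94 -18.01  -3.53] turn -25.5 q [-0.35  0.42  1.7  -0.    1.01 -0.17] clk 2.0
```

{"method": "apply_moves", "body": {
  "targets": [1, 5, -2.5, -3.5, -5, 1, 10.5, -5, -3.5, -10, 1, 16, -7.7, -3.5, -15, 1, 21, -10.2, -3.5, -20, 1, 26.5, -13, -3.5, -25.5, 1, 32, -15.5, -3.5, -25.5, 1, 37, -18, -3.5, -25.5, 1, 37, -18, -3.5, -25.5, 1, 37, -18, -3.5, -25.5]
}}

```text
clock: 3.12
ee_pos: [0.4602, 0.2009, 0.3103]
ee_rot: [3.139, 0.0, 1.835]
force: [-0.7, 0.4, -0.5]
finger_gap: 0.998
gripper_force: 0.0
```

```bash
python3 - <<'E'
from h import *
c=cap('wrist','wv1');print(c['s']['ee_pos'],c['s']['ee_rot']);go(.54,.20,.27,105)
print(proj(c,[.5,.222,.135]))
E
```

```text
[0.46015615 0.20092404 0.31027576] [3.13930540e+00 6.32598952e-05 1.83458477e+00]
shift cm [-2.11  7.67  4.01] turn 0.0 q [ 0.39  0.23  1.89 -0.    1.01  0.12] clk 3.175
[[383.53596668 187.02136522]]
```

{"method": "apply_moves", "body": {
  "targets": [1, -1, 4, 2, 0, 1, -2, 7.5, 4, 0, 1, -2, 7.5, 4, 0, 1, -2, 7.5, 4, 0]
}}

```text
clock: 3.68
ee_pos: [0.5376, 0.2002, 0.269]
ee_rot: [-3.141, 0.0, 1.832]
force: [-0.0, 1.0, 0.1]
finger_gap: 1.001
gripper_force: 0.0
```

```bash
python3 - <<'E'
from h import *
c=cap('wrist','wv2');print(c['s']['ee_pos'],c['s']['ee_rot']);a=load('wv1')
p=proj(c,[.5,.222,.135])[0];print(p)
f=lambda m:cv2.resize(m,None,fx=1.9,fy=1.9,interpolation=3)
x,y=int(p[0])-100,max(int(p[1])-120,0);print(x,y)
x=max(x,0);B=f(c['frame'][y:y+290,x:x+210]);A=f(a['frame'][60:350,283:493])
h=max(A.shape[0],B.shape[0]);pad=lambda m:np.pad(m,((0,h-m.shape[0]),(0,0),(0,0)))
cv2.imwrite('pics/c3.png',np.hstack([pad(A),pad(B)])[:,:,::-1]);print(A.shape,B.shape,x,y)
E
```

```text
[0.53763861 0.20017737 0.26902501] [-3.14071504e+00  4.41024964e-05  1.83200768e+00]
[272.5015822  171.51929133]
172 51
(551, 399, 3) (551, 399, 3) 172 51
```

View pics/c3.png

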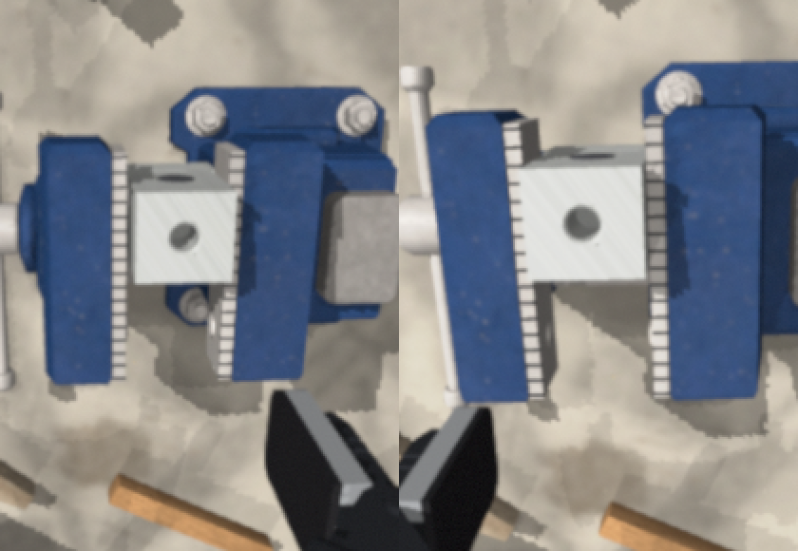

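The crop shows the block top with its hole at A(184,237) and B(582,223). The front jaw is to its left, with its free end toward the bottom, and the fixed jaw is to its right. I'll triangulate the corners.

```bash
cat >vc.py <<'E'
from h import *
a=load('wv1');c=load('wv2')
fa=lambda u,v:((u+.5)/1.9-.5+283,(v+.5)/1.9-.5+60)
fc=lambda u,v:((u-399+.5)/1.9-.5+172,(v+.5)/1.9-.5+51)
P={'hole':((184,237),(582,223)),'bTL':((133,190),(519,167)),'bTR':((238,192),(646,166)),'bBR':((236,285),(645,281)),'bBL':((133,283),(529,281)),
'mjBR':((126,380),(543,400)),'mjTR':((126,152),(523,120)),'mjBL':((48,383),(461,401)),'mjTL':((41,138),(428,118)),'fjBL':((218,380),(652,398))}
r={}
for k,(p,q) in P.items():
    x,e=tri([(a,fa(*p)),(c,fc(*q))]);r[k]=x;print(k,x.round(4),e)
an=lambda p,q:round(np.degrees(np.arctan2(*(r[q]-r[p])[[1,0]])),1)
print('yaw est',an('bTL','bTR'),an('bBL','bBR'),an('bBL','bTL')-90,an('bBR','bTR')-90,an('mjBR','mjTR')-90,an('mjBL','mjTL')-90)
E
python3 vc.py
```

```text
hole [0.4969 0.2229 0.1339] [0.1, 0.1]
bTL [0.4733 0.2345 0.1298] [0.0, 0.0]
bTR [0.512  0.2449 0.1313] [0.3, 0.3]
bBR [0.5206 0.2114 0.1402] [0.2, 0.2]
bBL [0.4838 0.1989 0.1311] [0.1, 0.1]
mjBR [0.4955 0.1521 0.121 ] [0.4, 0.4]
mjTR [0.4683 0.2466 0.1142] [0.6, 0.6]
mjBL [0.4639 0.1374 0.1114] [0.1, 0.1]
mjTL [0.4342 0.2402 0.1065] [1.4, 1.4]
fjBL [0.534  0.163  0.1214] [0.0, 0.0]
yaw est 15.0 18.8 16.400000000000006 14.400000000000006 16.0 16.099999999999994
```

The vice comes out consistent:
- Yaw 16°.
- Jaw gap 40 mm.
- Block centre (0.497,0.223), top z about 0.134.

The jaw grip target is (0.473,0.162).

```bash
python3 - <<'E'
from h import *
go(.4727,.1618,.23,106);go(.4727,.1618,.159,106)
E
```

```text
shift cm [-2.07 -7.26  3.94] turn -1.0 q [0.34 0.39 1.77 0.   0.98 0.07] clk 3.725
shift cm [-2.07 -7.26 11.04] turn -1.0 q [0.34 0.39 1.77 0.   0.98 0.07] clk 3.725
```

{"method": "apply_moves", "body": {
  "targets": [0.45, -1, -4, 2, -1, 0.45, -2.07, -7.26, 3.5, -1, 0.45, -2.07, -7.26, 4, -1, 0.45, -2.07, -7.26, 4, -1, 0.45, -2.07, -7.26, 4, -1],
  "grip_force": 40
}}

```text
clock: 4.35
ee_pos: [0.4742, 0.1632, 0.2299]
ee_rot: [3.139, -0.0, 1.852]
force: [0.4, 1.1, -0.2]
finger_gap: 0.725
gripper_force: 0.0
```

```bash
python3 - <<'E'
from h import *
c=cap('wrist','wj');print(robot.sense()['finger_gap'],c['s']['ee_rot'],c['s']['ee_pos'])
cv2.imwrite('pics/wj2.png',c['frame'][60:400,120:520,::-1])
print(proj(c,[[.4727,.1618,.119],[.497,.223,.134],[.5169,.3004,.119]])-[120,60])
go(.4727,.1618,.159,106)
E
```

```text
0.7246539347544252 [ 3.13927561e+00 -1.33039321e-04  1.85174434e+00] [0.47424141 0.16320211 0.22985078]
[[200.08293279 176.1012824 ]
 [284.18539572  87.42671443]
 [368.95051035 -59.58552319]]
shift cm [-0.09 -0.19  7.07] turn 0.1 q [ 0.31  0.35  1.96 -0.    0.83  0.03] clk 4.4
```

View pics/wj2.png

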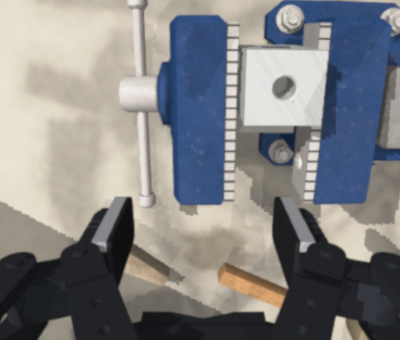

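The crop shows the block hole at (285,88), as predicted, and the jaw's free end between x=176 and 238 in the crop. The fingers straddle it, so I descend.

{"method": "apply_moves", "body": {
  "targets": [0.45, -0.1, 0, 3, 0, 0.45, -0.1, 0, 6, 0, 0.45, -0.1, 0, 7.1, 0, 0.45, -0.1, 0, 7.1, 0, -1, -0.1, 0, 7.1, 0, -1, -0.1, 0, 7.1, 0, -1, -0.1, 0, 7.1, 0, -1, -0.1, 0, 7.1, 0, -1, -0.1, 0, 7.1, 0],
  "grip_force": 40
}}

```text
clock: 5.52
ee_pos: [0.474, 0.1619, 0.1591]
ee_rot: [3.14, -0.0, 1.851]
force: [-0.9, -0.2, 6.1]
finger_gap: 0.436
gripper_force: 43.6
```

{"method": "apply_moves", "body": {
  "targets": [-1, 0, -0.3, 0, 0, -1, 0, -0.6, 0, 0, -1, 0, -0.9, 0, 0, -1, 0, -1.2, 0, 0, -1, 0, -1.5, 0, 0, -1, 0, -1.8, 0, 0, -1, 0, -2.1, 0, 0, -1, 0, -2.4, 0, 0, -1, 0, -2.6, 0, 0, -1, 0, -2.6, 0, 0]
}}

```text
clock: 6.78
ee_pos: [0.45, 0.1551, 0.159]
ee_rot: [3.138, -0.0, 1.851]
force: [3.8, 2.1, 5.4]
finger_gap: 0.433
gripper_force: 43.7
```

{"method": "apply_moves", "body": {
  "targets": [0.45, 0, -2.5, 0, 0, 0.45, 0, -2.5, 0, 0, 0.45, 0, -2.5, 0, 0, 0.45, 0, -2.5, -4, 0, 0.45, 0, -2.5, -8, 0, 0.45, 1, 0, -11, 0, 1, 1, 0, -11, 0, 1, 1, 0, -11, 0, 1, 1, 0, -11, 0]
}}

```text
clock: 7.9
ee_pos: [0.4444, 0.1635, 0.2667]
ee_rot: [-3.139, 0.0, 1.852]
force: [-0.6, -0.7, -0.1]
finger_gap: 1.002
gripper_force: 0.0
```

```bash
python3 - <<'E'
from h import *
c=cap('wrist','wb1');print(c['s']['ee_pos'],c['s']['ee_rot'])
p=proj(c,[.4734,.2157,.135])[0];print(p)
x,y=int(p[0])-130,max(int(p[1])-130,0);print(x,y)
cv2.imwrite('pics/wb1c.png',cv2.resize(c['frame'][y:y+260,x:x+260,::-1],None,fx=2.2,fy=2.2,interpolation=3))
E
```

```text
[0.44440607 0.16352122 0.26667775] [-3.13855805e+00  1.75320842e-04  1.85150338e+00]
[397.28290254 153.45678344]
267 23
```

View pics/wb1c.png

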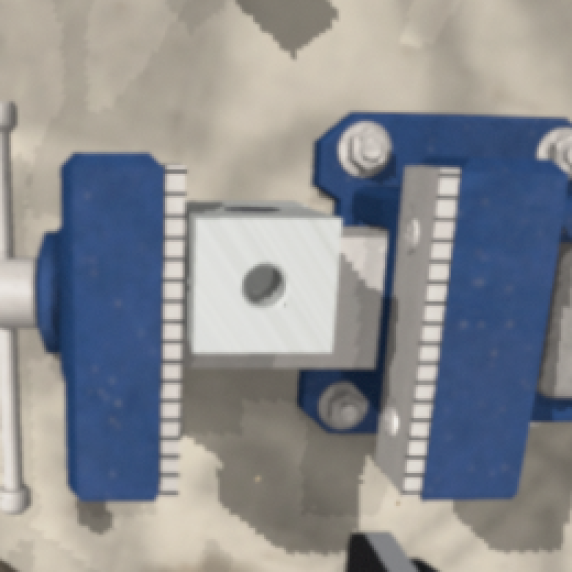

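```bash
python3 - <<'E'
from h import *
c=load('wb1');g=lambda u,v:((u+.5)/2.2-.5+267,(v+.5)/2.2-.5+23)
V=np.array([.9613,.2756]);U=np.array([-.2756,.9613])
P={'hole':(264,285,.135),'TL':(190,216,.135),'TR':(342,218,.135),'BR':(334,354,.135),'BL':(191,352,.135),'mjT':(187,166,.12),'mjB':(180,494,.12),'fjT':(438,170,.12),'fjB':(404,492,.12)}
for k,(u,v,z) in P.items():
    x=atz(c,g(u,v),z);print(k,x.round(4),'v,u',(V@x[:2]).round(4),(U@x[:2]).round(4))
E
```

```text
hole [0.4673 0.2146 0.135 ] v,u 0.5083 0.0775
TL [0.4431 0.2262 0.135 ] v,u 0.4883 0.0953
TR [0.481  0.2369 0.135 ] v,u 0.5277 0.0951
BR [0.4918 0.2022 0.135 ] v,u 0.5285 0.0588
BL [0.4542 0.1918 0.135 ] v,u 0.4895 0.0592
mjT [0.4399 0.238  0.12  ] v,u 0.4884 0.1075
mjB [0.467  0.1444 0.12  ] v,u 0.4887 0.0102
fjT [0.5064 0.2568 0.12  ] v,u 0.5576 0.1073
fjB [0.534  0.1642 0.12  ] v,u 0.5585 0.0107
```

The crop shows the block has ridden along with the jaw, which is now about 69 mm open. The hole is at crop (264,285), block centre (0.467,0.214), with the foot still under the front plate. I'll turn the tool and go above it.

```bash
python3 - <<'E'
from h import *
go(.4671,.2141,.23,16.3);go(.4671,.2141,.23,196.3)
E
```

```text
shift cm [4.23 3.57 3.67] turn 89.8 q [ 0.33  0.26  1.99 -0.    0.9   0.05] clk 7.95
shift cm [4.23 3.57 3.67] turn -90.2 q [ 0.33  0.26  1.99 -0.    0.9   0.05] clk 7.95
```

{"method": "apply_moves", "body": {
  "targets": [1, 0.5, 0.4, 0, 10, 1, 1, 0.8, 0, 20, 1, 1.5, 1.2, 0, 30, 1, 2, 1.6, 0, 40, 1, 2.5, 2, 1, 50, 1, 3, 2.5, 1, 60, 1, 3.5, 3, 2, 70, 1, 4, 3.3, 3, 80, 1, 4.23, 3.57, 3.7, 89.8, 1, 4.23, 3.57, 3.7, 89.8, 1, 4.23, 3.57, 3.7, 89.8]
}}

```text
clock: 9.32
ee_pos: [0.468, 0.2144, 0.2307]
ee_rot: [3.141, 0.001, 0.287]
force: [0.4, -0.0, 0.4]
finger_gap: 0.996
gripper_force: 0.0
```

```bash
python3 - <<'E'
from h import *
c=cap('wrist','wb2')
go(.4671,.2141,.173,16.3)
# look for hole (dark) near prediction
p=proj(c,[.4671,.2141,.135])[0];print(p,c['s']['ee_rot'])
g=cv2.cvtColor(c['frame'],7);u,v=p.astype(int);roi=g[v-60:v+60,u-60:u+60]
_,t=cv2.threshold(roi,110,255,1);n,l,st,ce=cv2.connectedComponentsWithStats(t)
for i in range(1,n):
    if 40<st[i,4]<3000: print(st[i],ce[i]+[u-60,v-60])
cv2.imwrite('pics/wb2c.png',cv2.resize(roi,None,fx=4,fy=4))
E
```

```text
shift cm [-0.11  0.01  5.79] turn 0.1 q [ 0.41  0.37  1.93 -0.    0.85  1.69] clk 9.375
[320.84077523 248.46988388] [3.14145376e+00 8.50984684e-04 2.87476767e-01]
[  27    0   70   24 1456] [321.69917582 199.50961538]
[101  31  14  10  60] [367.26666667 223.85      ]
[ 96  36  24  45 742] [368.2115903  250.73450135]
[ 52  51  18  16 239] [320.55230126 246.56066946]
[ 10  59  16  21 271] [278.52398524 257.23247232]
```

The hole is detected within 2 px of the prediction. I'll descend and grip.

{"method": "apply_moves", "body": {
  "targets": [1, -0.1, 0, 2, 0, 1, -0.1, 0, 4, 0, 1, -0.1, 0, 5.3, 0, 1, -0.1, 0, 5.8, 0, -1, -0.1, 0, 5.8, 0, -1, -0.1, 0, 5.8, 0, -1, -0.1, 0, 5.8, 0, -1, -0.1, 0, 5.8, 0, -1, -0.1, 0, 5.8, 0, -1, -0.1, 0, 5.8, 0],
  "grip_force": 50
}}

```text
clock: 10.62
ee_pos: [0.4677, 0.2145, 0.1736]
ee_rot: [-3.142, -0.001, 0.284]
force: [-0.3, -0.7, 6.4]
finger_gap: 0.411
gripper_force: 50.6
```

{"method": "apply_moves", "body": {
  "targets": [-1, 0.3, 0, -0.1, 0, -1, 0.7, 0, -0.1, 0, -1, 1.1, 0, -0.1, 0, -1, 1.5, 0, -0.1, 0, -1, 1.5, 0, -0.1, 0, -1, 1.5, 0, -0.1, 0]
}}

```text
clock: 11.38
ee_pos: [0.4817, 0.2186, 0.1738]
ee_rot: [3.142, 0.0, 0.284]
force: [0.6, -0.4, -3.9]
finger_gap: 0.417
gripper_force: 50.0
```

{"method": "apply_moves", "body": {
  "targets": [-1, 0, 0, -0.5, 0, -1, 0, 0, -1.5, 0, -1, 0, 0, -3, 0, -1, 0, 0, -5, 0, -1, 0, 0, -7.5, 0, -1, 0, 0, -10, 0, -1, 0, 0, -12, 0, -1, 0, 0, -12, 0, -1, 0, 0, -12, 0]
}}

```text
clock: 12.5
ee_pos: [0.4813, 0.2184, 0.2937]
ee_rot: [3.142, 0.0, 0.284]
force: [0.0, -0.4, -4.5]
finger_gap: 0.41
gripper_force: 50.3
```

```bash
python3 - <<'E'
from h import *
c=cap('wrist','wl');go(.567,-.235,.26,-14.2)
# block hole in tool frame
print(c['s']['force'])
p=proj(c,[[*c['s']['ee_pos'][:2],c['s']['ee_pos'][2]-.038]])[0];print(p)
g=cv2.cvtColor(c['frame'],7);u,v=p.astype(int);roi=g[v-70:v+70,u-70:u+70]
_,t=cv2.threshold(roi,110,255,1);n,l,st,ce=cv2.connectedComponentsWithStats(t)
for i in range(1,n):
    if 40<st[i,4]<3000: print(st[i],ce[i]+[u-70,v-70])
E
```

```text
shift cm [-4.47 45.92  3.34] turn 30.5 q [0.4  0.3  1.85 0.   1.   1.69] clk 12.55
[ 0.02157307 -0.3910645  -4.53198549]
[319.91732386 314.52838479]
[ 58  54  29  25 549] [321.80510018 310.04918033]
```

{"method": "apply_moves", "body": {
  "targets": [-1, -0.2, 2, 0, 2, -1, -0.7, 6, 0, 5, -1, -1.2, 11, 0, 9, -1, -1.7, 16.5, 0, 13, -1, -2.2, 22, 0, 17, -1, -2.7, 27.5, 0, 21, -1, -3.2, 33, 0, 25, -1, -3.7, 38, 0, 29, -1, -4.2, 42.5, 0, 30.5, -1, -4.5, 45, 0, 30.5, -1, -4.5, 45.9, 0, 30.5, -1, -4.5, 45.9, 0, 30.5]
}}

```text
clock: 14.05
ee_pos: [0.567, -0.2344, 0.2935]
ee_rot: [-3.141, 0.001, -0.248]
force: [-0.3, -0.3, -2.8]
finger_gap: 0.414
gripper_force: 51.0
```

```bash
python3 - <<'E'
from h import *
c=cap('wrist','wp1');print(c['s']['ee_pos'],c['s']['ee_rot']);go(.567,-.235,.22,-14.2)
cv2.imwrite('pics/wp1c.png',cv2.resize(c['frame'][40:360,180:460,::-1],None,fx=1.8,fy=1.8,interpolation=3))
E
```

```text
[ 0.56697075 -0.23436708  0.2934661 ] [-3.14109345e+00  1.03046945e-03 -2.48365798e-01]
shift cm [0.05 0.12 7.35] turn 0.0 q [-0.41  0.42  1.66  0.    1.06  1.41] clk 14.1
```

View pics/wp1c.png

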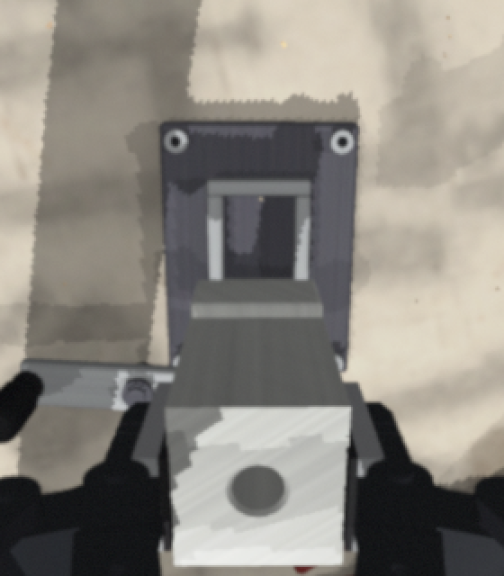

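The view shows the foot's far edge at crop y≈303, x=192..322, nearly centred on the pocket. The pocket's outer rim runs x=208..311 with its far edge at y=180, and the inner sides are at x=222 and 297. I'll compute the offsets.

```bash
python3 - <<'E'
from h import *
c=load('wp1');g=lambda u,v:((u+.5)/1.8-.5+180,(v+.5)/1.8-.5+40)
s=c['s'];T=R.from_euler('xyz',s['ee_rot']);z0=s['ee_pos'][2]
P={'rimL':(208,180,.027),'rimR':(311,180,.027),'rimLn':(208,275,.027),'rimRn':(308,275,.027),'inL':(222,196,.027),'inR':(297,196,.027),'boltL':(175,141,.016),'boltR':(343,141,.016),'baseL':(161,123,.012),'baseR':(358,123,.012),
'topL':(166,406,z0-.038),'topR':(351,406,z0-.038),'hole':(258,490,z0-.038),'ledgeL':(190,318,z0-.089),'ledgeR':(322,318,z0-.089),'footL':(192,303,z0-.089),'footR':(322,303,z0-.089),'botL':(200,280,z0-.113),'botR':(316,280,z0-.113)}
for k,(u,v,z) in P.items():
    x=T.inv().apply(atz(c,g(u,v),z)-s['ee_pos'])*1000;print(k,x.round(1))
E
```

```text
rimL [ 33.1 -25.1 266.4]
rimR [ 33.1  29.8 266.4]
rimLn [-19.6 -26.4 266.5]
rimRn [-19.6  29.4 266.5]
inL [ 24.5 -17.8 266.4]
inR [ 24.5  22.4 266.4]
boltL [ 52.8 -43.4 277.4]
boltR [ 52.8  47.6 277.4]
baseL [ 62.2 -51.2 281.4]
baseR [ 62.1  55.9 281.4]
topL [ 20.7 -16.4  38. ]
topR [20.7 19.  38. ]
hole [ 1.7  1.2 38. ]
ledgeL [ 20. -17.  89.]
ledgeR [19.9 18.5 89. ]
footL [ 24.2 -16.3  89. ]
footR [24.2 18.4 89. ]
botL [ 23.4 -16.3 113. ]
botR [ 23.4  18.9 113. ]
```

Moving -1.2 mm in tool x and +1.0 mm in tool y should centre it. I'll go down to 15 mm above the walls and look once more.

{"method": "apply_moves", "body": {
  "targets": [-1, -0.12, 0.1, 3, 0, -1, -0.12, 0.1, 7, 0, -1, -0.12, 0.1, 10.5, 0, -1, -0.12, 0.1, 13, 0, -1, -0.12, 0.1, 13.8, 0, -1, -0.12, 0.1, 13.8, 0, -1, -0.12, 0.1, 13.8, 0]
}}

```text
clock: 14.98
ee_pos: [0.5666, -0.2353, 0.1573]
ee_rot: [3.141, -0.002, -0.248]
force: [-0.1, -0.1, -3.1]
finger_gap: 0.411
gripper_force: 50.8
```

```bash
python3 - <<'E'
from h import *
c=cap('wrist','wp2');print(c['s']['ee_pos'],c['s']['ee_rot'],c['s']['force'])
cv2.imwrite('pics/wp2c.png',cv2.resize(c['frame'][60:360,190:450,::-1],None,fx=2,fy=2,interpolation=3))
E
```

```text
[ 0.56662912 -0.23525436  0.15726679] [ 3.14129304e+00 -2.09608444e-03 -2.47565836e-01] [-0.12990825 -0.11743026 -3.09848222]
```

View pics/wp2c.png

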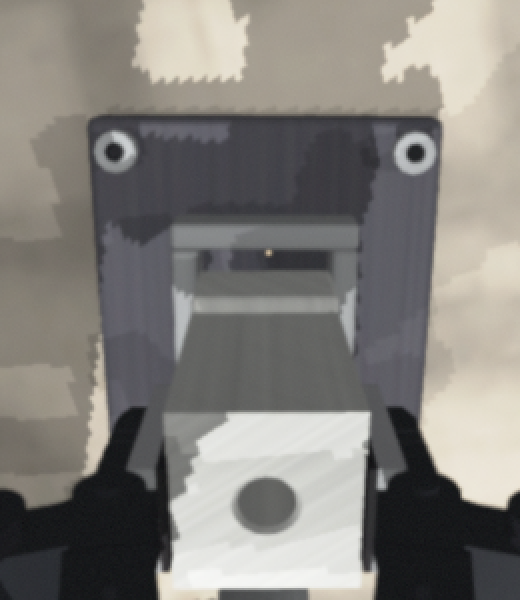

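The view shows the foot just inside the walls. The rim's outer edges are at x=173 and 360 with its far top edge at y≈226, and the inner edges are at 198 and 332. The foot's bottom edge is at y≈270, x≈197..331, its top edge at y≈296, and the block's top edge at y=411, x=165..370.

```bash
python3 - <<'E'
from h import *
c=load('wp2');g=lambda u,v:((u+.5)/2-.5+190,(v+.5)/2-.5+60)
s=c['s'];T=R.from_euler('xyz',s['ee_rot']);z0=s['ee_pos'][2]
P={'rimL':(173,226,.027),'rimR':(360,226,.027),'inL':(198,249,.027),'inR':(332,249,.027),'boltL':(115,152,.016),'boltR':(414,152,.016),'baseL':(91,118,.012),'baseR':(441,118,.012),
'topL':(165,411,z0-.038),'topR':(370,411,z0-.038),'hole':(266,505,z0-.038),'ledgeL':(190,312,z0-.089),'ledgeR':(340,312,z0-.089),'footL':(193,296,z0-.089),'footR':(338,296,z0-.089),'botL':(197,270,z0-.113),'botR':(331,270,z0-.113)}
for k,(u,v,z) in P.items():
    x=T.inv().apply(atz(c,g(u,v),z)-s['ee_pos'])*1000;print(k,x.round(1))
E
```

```text
rimL [ 32.1 -26.1 130.3]
rimR [ 32.   28.7 130.3]
inL [ 25.1 -19.  130.3]
inR [ 25.   20.7 130.3]
boltL [ 52.4 -44.3 141.4]
boltR [ 52.3  45.7 141.4]
baseL [ 62.2 -51.8 145.4]
baseR [ 62.1  54.2 145.4]
topL [ 20.7 -16.3  38. ]
topR [20.7 19.  38. ]
hole [ 1.6  1.1 38. ]
ledgeL [ 20.3 -17.2  89. ]
ledgeR [20.3 19.  89. ]
footL [ 24.4 -16.4  89. ]
footR [24.3 18.4 89.1]
botL [ 23.7 -17.7 113. ]
botR [ 23.7  18.9 113.1]
```

Tool y is centred; tool x needs about -1.4 mm. I'll enter the pocket gently.

{"method": "apply_moves", "body": {
  "targets": [-1, -0.14, 0, 0, 0, -1, -0.14, 0, 0.5, 0, -1, -0.14, 0, 1, 0, -1, -0.14, 0, 1.4, 0, -1, -0.14, 0, 1.7, 0, -1, -0.14, 0, 2.0, 0, -1, -0.14, 0, 2.2, 0, -1, -0.14, 0, 2.2, 0]
}}

```text
clock: 16.02
ee_pos: [0.5644, -0.2349, 0.1338]
ee_rot: [-3.142, 0.0, -0.248]
force: [-0.0, -0.2, -3.2]
finger_gap: 0.409
gripper_force: 50.9
```

{"method": "apply_moves", "body": {
  "targets": [-1, 0, 0, 0.2, 0, -1, 0, 0, 0.4, 0, -1, 0, 0, 0.6, 0, -1, 0, 0, 0.7, 0, -1, 0, 0, 0.75, 0, -1, 0, 0, 0.75, 0]
}}

```text
clock: 16.77
ee_pos: [0.5645, -0.235, 0.1264]
ee_rot: [-3.142, 0.0, -0.248]
force: [-0.0, 0.2, -2.8]
finger_gap: 0.416
gripper_force: 50.9
```

{"method": "apply_moves", "body": {
  "targets": [-1, 0, 0, 0.05, 0, -1, 0, 0, 0.1, 0, -1, 0, 0, 0.15, 0, -1, 0, 0, 0.15, 0]
}}

```text
clock: 17.27
ee_pos: [0.5646, -0.2349, 0.1255]
ee_rot: [3.142, -0.0, -0.248]
force: [-1.7, 2.3, 4.7]
finger_gap: 0.414
gripper_force: 51.8
```

{"method": "apply_moves", "body": {
  "targets": [0.2, 0, 0, 0, 0, 0.2, 0, 0, 0, 0, 0.2, 0, 0, 0, 0, 0.2, 0, 0, 0, 0, 0.2, 0, 0, -2, 0, 0.2, 0, 0, -5, 0, 0.2, 0, 0, -9, 0, 0.2, 0, 0, -13, 0, 0.2, 0, 0, -13, 0, 0.2, 0, 0, -13, 0]
}}

```text
clock: 18.52
ee_pos: [0.5642, -0.2348, 0.2555]
ee_rot: [3.142, -0.0, -0.248]
force: [-0.4, -0.1, -0.6]
finger_gap: 0.602
gripper_force: 0.0
```

```bash
python3 - <<'E'
from h import *
from scipy.optimize import least_squares
c=cap('wrist','wr1');print(c['s']['ee_pos'],c['s']['force'])
g=cv2.cvtColor(c['frame'],7)
p=proj(c,[.5648,-.235,.087])[0];print(p);u,v=p.astype(int)
roi=g[v-60:v+60,u-60:u+60]
for th in(110,150):
  _,t=cv2.threshold(roi,th,255,1);n,l,st,ce=cv2.connectedComponentsWithStats(t)
  for i in range(1,n):
    if 40<st[i,4]<900: print('dark',st[i],atz(c,ce[i]+[u-60,v-60],.087).round(4))
# bright top face
_,t=cv2.threshold(roi,165,255,0);n,l,st,ce=cv2.connectedComponentsWithStats(t)
i=l[60-0,60+18] or 1+np.argmax(st[1:,4]);print('top',st[i]);cn=cv2.findContours((l==i).astype('uint8'),0,2)[0][0]
b=cv2.boxPoints(cv2.minAreaRect(cn))+[u-60,v-60];q=np.array([atz(c,x,.087) for x in b]);print(q.round(4),q.mean(0).round(4))
print(np.linalg.norm(q-np.roll(q,1,0),axis=1).round(4),[round(np.degrees(np.arctan2(*(q[k]-q[k-1])[[1,0]])),1) for k in range(4)])
E
```

```text
[ 0.56423198 -0.23484013  0.25545022] [-0.40381116 -0.05222096 -0.60256965]
[321.18428439 203.74465816]
dark [55 57 13 10 96] [ 0.5645 -0.2357  0.087 ]
dark [ 54  53  15  15 175] [ 0.5651 -0.2358  0.087 ]
dark [  0 111  17   9  57] [ 0.5327 -0.1826  0.087 ]
top [  31   26   60   75 2704]
[[ 0.5404 -0.2063  0.087 ]
 [ 0.5944 -0.2216  0.087 ]
 [ 0.5843 -0.2614  0.087 ]
 [ 0.5295 -0.2489  0.087 ]] [ 0.5622 -0.2346  0.087 ]
[0.044  0.0562 0.041  0.0562] [np.float64(75.7), np.float64(-15.8), np.float64(-104.3), np.float64(167.2)]
```

The block is released. Its hole is at (0.565,-0.236), matching the pocket, and the seating height agreed. Next I go to the lever knob and capture another frame for a height check.

```bash
python3 - <<'E'
from h import *
go(.544,-.120,.25,73)
E
```

```text
shift cm [ -4.75 -10.63   0.46] turn -87.2 q [-0.41  0.46  1.7  -0.    0.98  1.4 ] clk 18.575
```

{"method": "apply_moves", "body": {
  "targets": [0.2, -0.5, -1.2, 0.4, -10, 0.2, -1, -2.4, 0.4, -20, 0.2, -1.5, -3.6, 0.4, -30, 0.2, -2, -4.8, 0.4, -40, 0.2, -2.5, -6, 0.4, -50, 0.2, -3.2, -7.2, 0.4, -60, 0.2, -3.8, -8.4, 0.4, -70, 0.2, -4.3, -9.6, 0.4, -80, 0.2, -4.75, -10.6, 0.4, -87.2, 0.2, -4.75, -10.6, 0.4, -87.2, 0.2, -4.75, -10.6, 0.4, -87.2]
}}

```text
clock: 19.95
ee_pos: [0.5443, -0.1207, 0.2503]
ee_rot: [-3.14, 0.0, 1.272]
force: [-0.3, -0.1, -0.6]
finger_gap: 0.601
gripper_force: 0.0
```

```bash
python3 - <<'E'
from h import *
c=cap('wrist','wk1');print(c['s']['ee_pos'],c['s']['ee_rot'])
g=cv2.cvtColor(c['frame'],7)
def blobs(p,r,th,lo,hi):
  u,v=p.astype(int);x0,y0=max(u-r,0),max(v-r,0);_,t=cv2.threshold(g[y0:v+r,x0:u+r],th,255,1);n,l,st,ce=cv2.connectedComponentsWithStats(t)
  return [(st[i]+[x0,y0,0,0,0],(ce[i]+[x0,y0]).round(1)) for i in range(1,n) if lo<st[i,4]<hi]
pk=proj(c,[.544,-.12,.145])[0];print('knob pred',pk)
for th in(30,45):
  for b in blobs(pk,60,th,150,6000):print(th,b,atz(c,b[1],.135).round(4))
ph=proj(c,[.565,-.2358,.087])[0];print('hole pred',ph)
for b in blobs(ph,30,110,20,600):print(b,tri([(load('wr1'),proj(load('wr1'),[.5648,-.23575,.087])[0]),(c,b[1])]))
go(.544,-.12,.187,73)
E
```

```text
[ 0.54429664 -0.12070817  0.25028134] [-3.14047533e+00  1.87816683e-04  1.27155355e+00]
knob pred [321.94021511 237.31755694]
30 (array([ 309,  205,   30,   43, 1005]), array([323.2, 226.9])) [ 0.5453 -0.1182  0.135 ]
45 (array([ 308,  204,   31,   45, 1074]), array([323.2, 226.9])) [ 0.5453 -0.1182  0.135 ]
45 (array([261, 256,   5,  41, 165]), array([262.6, 277.7])) [ 0.5007 -0.1389  0.135 ]
hole pred [390.00212746 327.86092077]
shift cm [ 0.07 -0.05  6.34] turn -0.1 q [-0.24  0.39  1.82 -0.    0.93  0.06] clk 20.0
```

{"method": "apply_moves", "body": {
  "targets": [0.2, 0.1, 0.1, 2, 0, 0.2, 0.1, 0.1, 4, 0, 0.2, 0.1, 0.1, 5.8, 0, 0.2, 0.1, 0.1, 6.3, 0, 0.2, 0.1, 0.1, 6.3, 0, -1, 0.1, 0.1, 6.3, 0, -1, 0.1, 0.1, 6.3, 0, -1, 0.1, 0.1, 6.3, 0, -1, 0.1, 0.1, 6.3, 0, -1, 0.1, 0.1, 6.3, 0],
  "grip_force": 25
}}

```text
clock: 21.25
ee_pos: [0.5461, -0.1199, 0.1886]
ee_rot: [3.14, -0.0, 1.274]
force: [-0.9, -0.3, 6.3]
finger_gap: 0.2
gripper_force: 24.6
```

```bash
python3 - <<'E'
from h import *
s=robot.sense();e=s['ee_pos'];yaw0=np.degrees(s['ee_rot'][2]);print(e,yaw0,s['finger_gap']*85)
piv=np.array([.5131,-.221]);d=e[:2]-piv;print(np.hypot(*d),np.degrees(np.arctan2(d[1],d[0])))
a0=np.arctan2(d[1],d[0]);r=np.hypot(*d);T=R.from_euler('xyz',s['ee_rot'])
for k in range(1,20):
    a=a0-np.radians(5*k);p=np.r_[piv+r*np.array([np.cos(a),np.sin(a)]),e[2]]
    print(5*k,(T.inv().apply(p-e)*100).round(2)[:2],round(np.degrees(a),1))
E
```

```text
[ 0.54611638 -0.11992501  0.18859291] 72.99246381653685 17.018071460824693
0.10633078297939594 71.91025417070335
5 [-0.06  0.93] 66.9
10 [-0.2   1.84] 61.9
15 [-0.41  2.74] 56.9
20 [-0.71  3.62] 51.9
25 [-1.08  4.47] 46.9
30 [-1.52  5.29] 41.9
35 [-2.04  6.06] 36.9
40 [-2.62  6.79] 31.9
45 [-3.26  7.46] 26.9
50 [-3.95  8.07] 21.9
55 [-4.7   8.62] 16.9
60 [-5.49  9.11] 11.9
65 [-6.32  9.52] 6.9
70 [-7.18  9.86] 1.9
75 [-8.07 10.12] -3.1
80 [-8.98 10.3 ] -8.1
85 [-9.9  10.41] -13.1
90 [-10.83  10.43] -18.1
95 [-11.76  10.37] -23.1
```

Gripped: the 17 mm gap matches the 18 mm knob, and the radius is 106 mm. I'll swing it along the arc in 5-degree rows.

{"method": "apply_moves", "body": {
  "targets": [-1, -0.06, 0.93, 0, 5, -1, -0.2, 1.84, 0, 10, -1, -0.41, 2.74, 0, 15, -1, -0.71, 3.62, 0, 20, -1, -1.08, 4.47, 0, 25, -1, -1.52, 5.29, 0, 30, -1, -2.04, 6.06, 0, 35, -1, -2.62, 6.79, 0, 40, -1, -3.26, 7.46, 0, 45, -1, -3.26, 7.46, 0, 45]
}}

```text
clock: 22.5
ee_pos: [0.6081, -0.1735, 0.1886]
ee_rot: [3.14, -0.001, 0.488]
force: [-0.5, 0.0, 6.4]
finger_gap: 0.205
gripper_force: 24.7
```

```bash
python3 - <<'E'
from h import *
s=robot.sense();e=s['ee_pos'];print(s['force'],np.degrees(s['ee_rot'][2]))
piv=np.array([.5131,-.221]);d=e[:2]-piv;a0=np.arctan2(d[1],d[0]);r=.1063;print(np.hypot(*d),np.degrees(a0));T=R.from_euler('xyz',s['ee_rot'])
for k in range(1,11):
    a=a0-np.radians(5*k);p=np.r_[piv+r*np.array([np.cos(a),np.sin(a)]),e[2]]
    print(5*k,(T.inv().apply(p-e)*100).round(2)[:2],round(np.degrees(a),1))
E
```

```text
[-0.48312217  0.0339618   6.40943573] 27.945851637863765
0.10626758506466838 26.568967533128408
5 [-0.06  0.93] 21.6
10 [-0.2   1.84] 16.6
15 [-0.42  2.74] 11.6
20 [-0.73  3.62] 6.6
25 [-1.1   4.47] 1.6
30 [-1.55  5.28] -3.4
35 [-2.07  6.05] -8.4
40 [-2.65  6.77] -13.4
45 [-3.29  7.44] -18.4
50 [-3.99  8.05] -23.4
```

{"method": "apply_moves", "body": {
  "targets": [-1, -0.06, 0.93, 0, 5, -1, -0.2, 1.84, 0, 10, -1, -0.42, 2.74, 0, 15, -1, -0.73, 3.62, 0, 20, -1, -1.1, 4.47, 0, 25, -1, -1.55, 5.28, 0, 30, -1, -2.07, 6.05, 0, 35, -1, -2.4, 6.45, 0, 38, -1, -2.65, 6.77, 0, 40, -1, -2.65, 6.77, 0, 40]
}}

```text
clock: 23.75
ee_pos: [0.6164, -0.2454, 0.1886]
ee_rot: [3.141, -0.002, -0.21]
force: [0.0, -0.4, 5.0]
finger_gap: 0.206
gripper_force: 24.6
```

{"method": "apply_moves", "body": {
  "targets": [-1, 0, 0.1, 0, 0, -1, 0, 0.2, 0, 1, -1, 0, 0.3, 0, 1, -1, 0, 0.4, 0, 2, -1, 0, 0.4, 0, 2]
}}

```text
clock: 24.38
ee_pos: [0.6159, -0.2476, 0.1886]
ee_rot: [-3.14, -0.001, -0.244]
force: [2.8, 7.3, 7.2]
finger_gap: 0.197
gripper_force: 24.9
```

It reached the end stop, with 7 N resisting and the lever at -14.5°, which matches the fixture's yaw. I'll release and lift straight up.

{"method": "apply_moves", "body": {
  "targets": [0, 0, -0.1, 0, 0, 0, 0, -0.1, 0, 0, 0, 0, -0.1, 0, 0, 0, 0, -0.1, 0, 0, 0, 0, -0.1, -3, 0, 0, 0, -0.1, -7, 0, 0, 0, -0.1, -10, 0, 0, 0, -0.1, -10, 0, 0, 0, -0.1, -10, 0]
}}

```text
clock: 25.5
ee_pos: [0.6148, -0.2479, 0.287]
ee_rot: [-3.141, 0.001, -0.245]
force: [0.1, -0.0, -0.2]
finger_gap: 0.502
gripper_force: 0.0
```

```bash
python3 - <<'E'
from h import *
c=cap('wrist','we');print(c['s']['ee_pos'],c['s']['force'],c['s']['finger_gap'])
g=cv2.cvtColor(c['frame'],7);p=proj(c,[.616,-.247,.14])[0];u,v=p.astype(int);print(p)
x0,y0=u-50,max(v-50,0);_,t=cv2.threshold(g[y0:v+50,x0:u+50],40,255,1);n,l,st,ce=cv2.connectedComponentsWithStats(t)
piv=np.array([.5131,-.221])
for i in range(1,n):
    if st[i,4]>200:
        x=atz(c,ce[i]+[x0,y0],.135);d=x[:2]-piv;print(st[i],x.round(4),np.hypot(*d),'lever deg',np.degrees(np.arctan2(d[1],d[0]))+14.2)
E
```

```text
[ 0.61477122 -0.24790507  0.28704273] [ 0.10050162 -0.00090698 -0.24291692] 0.5020565585075857
[319.29605342 212.88538254]
[ 40  26  25  36 689] [ 0.6183 -0.2492  0.135 ] 0.10894133132617541 lever deg -0.7845304499735661
```

The lever reads shut (about -0.8°) and the arm is clear. I'm handing in.

```bash
python3 -c "
from station import robot
print(robot.job_done())"
```

```text
the job is handed in; nothing more can be done
None
```

I opened the vice, put the block in the fixture pocket and shut the lever over it, then handed the job in at about 25.5 s. My measurements put the block seated and centred, and the lever at its end stop, but the station returned no verdict.

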